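Hang the drawplate in the lid of the jeweller's tool case

TASK

The lid of the wooden tool case stands half open: lean it back on its stiff hinge to 150 degrees from closed. Then hang the flat steel drawplate by the round eye in its end on the steel peg inside the lid, flat against the lid and pointing straight down the slope from the peg, with the lid left at 150 degrees. The peg is clamped somewhere along its short slot, so look or feel for it, and leave the other things on the bench where they are.

Things in the scene. Friction and masses are not known exactly. Their poses are not given: they have to be found in the camera images.
- case: Open-topped wooden tool case, fixed to the bench: 200 mm long (x), 220 mm wide (y), 70 mm high, walls 10 mm. Its origin is on the bench under the middle of its far rim, where the lid is hinged; the case reaches from there 200 mm towards -x of its own frame (its front, towards the robot). z up.
- lid (a joint): Angle in rad of the case's flat wooden lid (205 mm from hinge to free edge, 220 mm wide, 12 mm thick, 0.4 kg): 0 closed, 1.57 upright, 2.62 = 150 degrees, leaning away from the robot; stop at 2.95. Stiff hinge: it stays where left, moves under about 10 N at the free edge, and when open gives way if pressed above about 6 N near the peg. Starts at 1.1 to 1.4.
- lid_hinge (a point): Middle of the hinge line, 70 mm above the bench at the case's far rim. Its axes turn with the lid: x from the free edge to the hinge (so the free edge lies towards -x), y along the hinge, z out of the lid's OUTER face (inner face looks to -z).
- lid_slot (a point): Centre of the dark slot on the lid's INNER face, 160 mm from the hinge on the lid's middle line; axes as lid_hinge. A steel peg with a slightly rounded tip, 8 mm in diameter, stands in it square to the inner face (along -z), tip 30 mm off the face. It is clamped up to 11 mm either way along the slot (x) from this point, at y = 0; where is not reported.
- drawplate: Flat dark steel bar 140 mm long (x), 40 mm wide (y), 8 mm thick, about 0.33 kg, lying loose on the bench; one round through hole, the eye, near its +x end, and three rows of small painted die marks. Origin in the centre of its underside, z up.
- plate_eye (a point): Centre of the drawplate's eye, a 12 mm through hole, 48 mm from the plate's centre towards its +x end (22 mm from that end), at mid-thickness (4 mm above the underside). Axes as the drawplate.
- swage_bar: Bystander: solid dark steel bar 120 x 32 x 14 mm, grooved on top, without an eye. Origin centre of underside.
- doming_block: Bystander: bright steel cube of 45 mm with round hollows. Origin centre of underside.
- ring_box: Bystander: white ring box 55 x 55 x 42 mm with a grey top. Origin centre of underside.
Not all that is in view belongs to the job. What is shaped like the drawplate but blue, green or yellow is not meant.

How it is judged:
On the way, in this order (a step that is already met when the one before it is completed fails the run):
1. the lid is leaned back to 150 degrees (144 to 156) and stands still (value of joint lid between 2.513 and 2.723 rad and velocity of joint lid between -0.05 and 0.05 rad/s), for 0.3 s.
2. the drawplate's eye is over the peg and the plate is home against the lid (x of plate_eye in the frame of lid_slot between -0.0135 and 0.0135 m and y of plate_eye in the frame of lid_slot between -0.005 and 0.005 m and z of plate_eye in the frame of lid_slot between -0.009 and 0.002 m and angle between the z axis of drawplate and the z axis of lid_slot, either way round below 0.14 rad and angle between the x axis of drawplate and the x axis of lid_slot, either way round below 0.45 rad and x of drawplate in the frame of lid_slot above 0.03 m), for 0.2 s.
At the end, for the whole second after the job is handed in: Lid at 144 to 156 degrees. Drawplate at rest on the peg: eye centre within 5 mm of the lid's middle line, 13.5 mm of the slot centre along it and 9 mm of the inner face; plate within 8 degrees of parallel to the lid and within 26 degrees of straight down the slope (all of step 2 and value of joint lid between 2.513 and 2.723 rad and linear speed of drawplate below 0.02 m/s); the robot touches nothing.
It fails at once if the swage bar is pushed more than 30 mm from its place (distance of swage_bar from where it was at the start of the episode above 0.03 m).
It fails at once if the doming block is pushed more than 30 mm from its place (distance of doming_block from where it was at the start of the episode above 0.03 m).
It fails at once if the ring box is pushed more than 30 mm from its place (distance of ring_box from where it was at the start of the episode above 0.03 m).
It also fails if it takes over 72 s, if anything falls off the work surface, if the arm or the gripper's body presses on something with over 40 N, if the wrist force passes 120 N, or if a joint passes its speed limit or range.

ROBOT

A 6-joint arm with a two-finger parallel gripper is mounted at the origin on the work surface. World frame = base frame: x ahead of the robot, y to its left, z up, the work surface at z = 0. Lengths are in m, angles in rad, forces in N, time in s.
With the tool pointing down it reaches from about 0.35 to 0.775 m from the base axis. Payload 7.3 kg.
Tool frame: the origin (TCP) lies at the very end of the fingers, on their centre line; the grasp point (between the pads) lies 19 mm behind it (bot.hold_point_z is the z of the grasp point in the tool frame, in m); z points along the fingers, y is the line along which they close (so a half turn about z gives the same grasp; the last joint's range is limited). The gripper opens to 92 mm and grips with 3 to 60 N. Pads are 19 mm wide; open, the fingers measure 130 mm over their backs; the gripper's body (75 mm by 190 mm) begins 47 mm behind the grasp point.
Start: joints at [1.185, 0.342, 1.524, -0, 1.275, -0.146], TCP at [0.125, 0.51, 0.227] pointing down, gripper open.
Joint ranges: [-2.53, 2.53], [-0.77, 2.02], [0.04, 2.7], [-1, 4.14], [0.28, 2.66], [-3.11, 3.11]. Speed limits (rad/s): [2.57, 2.57, 3.14, 3.14, 3.14, 3.14].

INTERFACE

Orientations are given as a rotation vector (axis times angle).
In Python, from cell import status, eyes, bot gives the robot as it stands.
- The arm moves only by the tool move_arm, never from a script. Its argument "plan" is a list of rows, each a list of 7 numbers: the opening, from 0 (shut) to 1 (fully open), then the shift along the tool's x, y, z in units of 0.1 m (1.0 is 0.1 m), then the turn, a rotation vector about the tool's x, y, z in units of 1.5 rad (1.0 is 1.5 rad). A call has 1 to 12 rows; each row is the pose to reach, as a shift and turn from the pose commanded when the call began, along the tool's axes at that moment; what a row does not reach only later rows make up. A row lasts 1/10 s, in which the tool goes at most 50 mm and 8.59 degrees, less where a joint would pass 70% of its speed; a pose out of reach is approached as far as the arm can. A call with a number of a shift or a turn outside -1 to 1 is refused whole. A call with a gripper value outside its range is refused whole. The fingers move at their own pace and stop on an object; "squeeze" is the grip in N (left out, the last holds). Time passes only in rows, so rows that repeat a pose let the fingers close. It gives the time, the measured TCP pose, the force, the opening and the grip force at its end, in the units of the state.
- status.sense(): the state, without advancing time (a new reading comes with each control period).
- eyes.grab_frame(name): name is "side" or "top"; returns the picture (384x512x3 uint8, blue, green, red); there is no depth.
- eyes.camera_info(name): a dict with "intrinsics" (3x3 intrinsics, pixels), "distortion" ([k1, k2, p1, p2, k3] as OpenCV has them; the pictures are not rectified), "R" (3x3) and "t" (3): a world point X has camera coordinates R X + t. Camera axes: x right, y down, z forward; pixel columns grow to the right and rows downward; lengths in m; the calibration is good to about 2 mm. A picture is of the moment at which its call begins. camera_info takes no time and is no camera call.
- bot.sign_off(): hands the job in; it is judged then, once.
The state is a dict: "clock": time; "qpos": joint angles; "dq": joint speeds; "joint_efforts": joint torques, N m; "tcp_pos": TCP position; "eef_rot": TCP orientation; "force": force on the tool from outside, world axes, zero at the start; "ft_torque": the same for the moment, N m; "grip_width": opening from 0.0 (shut) to 1.0 (fully open); "finger_force": force on a finger pad.
Only numpy, scipy, OpenCV 4.12 (cv2) and the standard library are available. Lean on these libraries where they do the work, as an engineer would, in place of code of your own. Each camera call takes 0.05 s, during which the arm holds its last target. There are 200 camera calls.

## Working session

There is one attempt and no reset: what is moved stays moved. The work goes in short steps, Python scripts to look and compute and a tool call to move; the robot and the scene stay as the last step left them, time stands still between calls to the robot, and variables do not carry over. Pictures are saved under pics/ and viewed, at most 10 in all, crops included, and the job is handed in when it is done.

Besides the shell and the picture viewer there is one more tool, called after "Request:" in YAML: its name, and indented under it one key for each argument. move_arm: Moves the arm, as the interface text tells. Shifts and turns lie within -1 to 1; 1 stands for 0.1 m of shift or 1.5 rad of turn. Its arguments: {"type":"object","properties":{"plan":{"type":"array","items":{"type":"array","items":{"type":"number","minimum":-1,"maximum":1}}},"squeeze":{"type":"number"}},"required":["plan"]}

```bash
ls; mkdir -p pics
python3 - <<'E'
from cell import status, eyes, bot
import cv2, numpy as np
np.set_printoptions(precision=4,suppress=True)
for n in ["side","top"]:
    im=eyes.grab_frame(n); cv2.imwrite(f"pics/{n}0.png",im)
    c=eyes.camera_info(n); print(n,np.array(c["intrinsics"]).tolist(),c["distortion"],-np.array(c["R"]).T@np.array(c["t"]),np.array(c["R"]).tolist())
print(status.sense(), bot.hold_point_z)
a=[cv2.imread(f"pics/{n}0.png") for n in ["side","top"]]
E
```

```text
pics
side [[360.55996380707853, 0.0, 254.4729460040846], [0.0, 360.55996380707853, 204.54054273630013], [0.0, 0.0, 1.0]] [-0.0538  0.      0.      0.      0.    ] [ 0.0304 -0.6048  0.5771] [[0.7801953311475889, -0.625402229307919, 0.012934327666690658], [-0.33046133365524055, -0.42963377588941637, -0.840363091510927], [0.5311219748930598, 0.6513730652949106, -0.5418695208202875]]
top [[357.2607038285229, 0.0, 252.89201842107508], [0.0, 357.2607038285229, 191.9649968547189], [0.0, 0.0, 1.0]] [-0.0061  0.      0.      0.      0.    ] [ 0.3244 -0.0176  1.0092] [[0.021463453526083694, -0.9994410345928672, -0.025630812212511896], [-0.9833814021660225, -0.016481871527247578, -0.1808020071374951], [0.18027850131593942, 0.029085499529812226, -0.9831854838637418]]
{'clock': 0.1, 'qpos': array([ 1.185 ,  0.3426,  1.5249, -0.    ,  1.2754, -0.146 ]), 'dq': array([-0.0003, -0.0003, -0.0018, -0.0001, -0.0005, -0.0013]), 'joint_efforts': array([  0.0005, -43.1999, -24.4699,   0.0718,   0.0525,  -0.0001]), 'tcp_pos': array([0.1245, 0.5096, 0.2261]), 'eef_rot': array([-0.3757, -3.1187,  0.0021]), 'force': array([ 0.1209,  0.0177, -0.2532]), 'ft_torque': array([0.001 , 0.0152, 0.0696]), 'finger_force': 0.0, 'grip_width': 1.0048965560562095} -0.0188
```

View pics/side0.png

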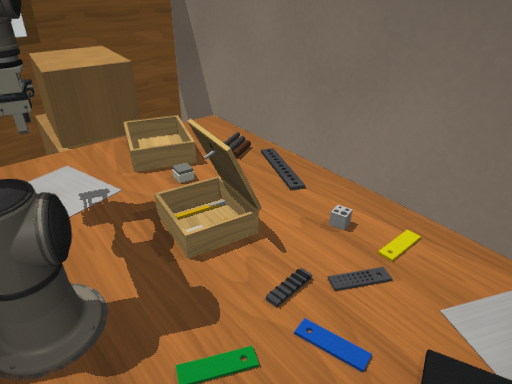

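View pics/top0.png

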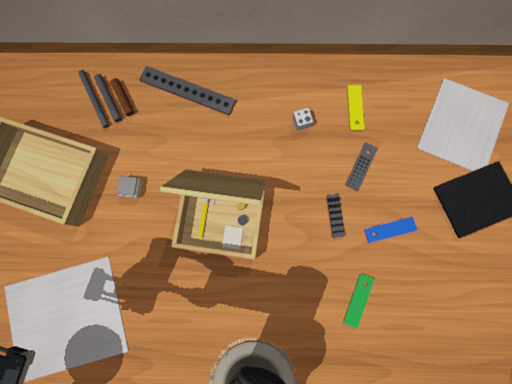

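The side view shows the case at (207,215) with its lid half open. The dark bar with marks is at (360,279) and the grooved bar at (290,287). The top view shows the same bars at (362,167) and (335,215), a long perforated rail at (188,90), and plates in blue (390,230), green (360,300) and yellow (356,108). The candidate is the dark bar at top (362,167), since it has marks and the right proportions. I'll confirm it with an enlarged crop.

```bash
cat > h.py <<'E'
import cv2, numpy as np
from cell import status, eyes, bot
np.set_printoptions(precision=4,suppress=True)
def ray(n,uv):
    c=eyes.camera_info(n);K=np.array(c["intrinsics"]);R=np.array(c["R"]);t=np.array(c["t"])
    p=cv2.undistortPoints(np.array(uv,float).reshape(-1,1,2),K,np.array(c["distortion"]))[:,0]
    d=np.c_[p,np.ones(len(p))]@R
    return -R.T@t, d
def onz(n,uv,z):
    o,d=ray(n,uv); return o+d*((z-o[2])/d[:,2])[:,None]
def tri(uvs,uvt):
    o1,d1=ray("side",uvs);o2,d2=ray("top",uvt);out=[]
    for a,b in zip(d1,d2):
        s=np.linalg.lstsq(np.c_[a,-b],o2-o1,rcond=None)[0]
        p,q=o1+s[0]*a,o2+s[1]*b; out.append(np.r_[(p+q)/2,np.linalg.norm(p-q)])
    return np.array(out)
def proj(n,X):
    c=eyes.camera_info(n)
    return cv2.projectPoints(np.array(X,float).reshape(-1,1,3),cv2.Rodrigues(np.array(c["R"]))[0],np.array(c["t"]),np.array(c["intrinsics"]),np.array(c["distortion"]))[0][:,0]
E
python3 - <<'E'
from h import *
t=cv2.imread("pics/top0.png");s=cv2.imread("pics/side0.png")
r=lambda im,x,y,w,h,k:cv2.resize(im[y:y+h,x:x+w],None,fx=k,fy=k,interpolation=cv2.INTER_CUBIC)
a=np.hstack([r(t,335,135,60,60,5),r(s,320,255,80,48,6.25)[:300]])
b=np.hstack([r(t,155,160,125,105,3.0),r(s,150,110,120,105,3.0)])
W=max(a.shape[1],b.shape[1]);pad=lambda m:cv2.copyMakeBorder(m,0,0,0,W-m.shape[1],cv2.BORDER_CONSTANT)
m=np.vstack([pad(a),pad(b)])[:600,:800];print(m.shape);cv2.imwrite("pics/crop1.png",m)
# dark masks
for n,im,roi in (("top",t,(340,138,40,60)),("side",s,(322,260,76,36))):
    x,y,w,h=roi;g=im[y:y+h,x:x+w].astype(int)
    mask=((g.max(2)-g.min(2)<40)&(g.max(2)<110)).astype(np.uint8)
    mask=cv2.morphologyEx(mask,cv2.MORPH_CLOSE,np.ones((5,5),np.uint8))
    c=max(cv2.findContours(mask,0,2)[0],key=cv2.contourArea);rc=cv2.minAreaRect((c+[x,y]).astype(np.float32))
    print(n,rc,cv2.boxPoints(rc).tolist())
    if n=="top":
        B=onz(n,cv2.boxPoints(rc),.008);print(B,[np.linalg.norm(B[i]-B[i-1]) for i in range(4)],B.mean(0))
E
```

```text
(600, 800, 3)
top ((361.1553039550781, 166.13531494140625), (13.864839553833008, 46.63113784790039), 25.114835739135742) [[344.9823913574219, 184.30426025390625], [364.7742004394531, 142.0816650390625], [377.3282165527344, 147.96636962890625], [357.5364074707031, 190.18896484375]]
[[ 0.5345 -0.2494  0.008 ]
 [ 0.6606 -0.3097  0.008 ]
 [ 0.6434 -0.3452  0.008 ]
 [ 0.5181 -0.2844  0.008 ]] [np.float64(0.03861849703721204), np.float64(0.13979789283218216), np.float64(0.03942616291793779), np.float64(0.13926163805078726)] [ 0.5891 -0.2972  0.008 ]
side ((359.4908142089844, 278.44805908203125), (15.750840187072754, 62.194725036621094), 79.87532806396484) [[327.4932861328125, 276.1618957519531], [388.719482421875, 265.2286682128906], [391.48834228515625, 280.7342224121094], [330.26214599609375, 291.6674499511719]]
```

View pics/crop1.png

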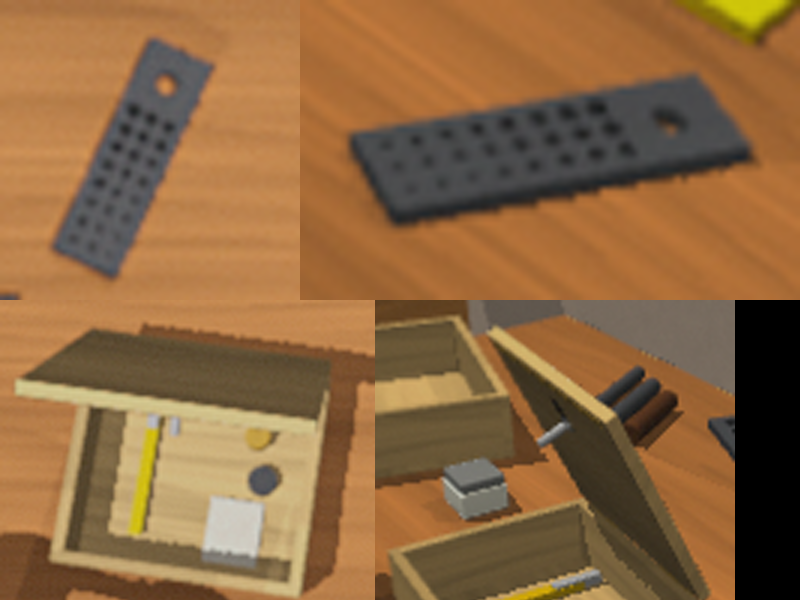

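The crop confirms it: dark plate, three rows of marks and a round eye at top (368,151.5) and side (379,274.4), at its far end. The peg shows in the side view at about (206,157)–(213,152). Next I'll take a finer view of the case for its pose.

Run:
```python
from h import *
t=cv2.imread("pics/top0.png");s=cv2.imread("pics/side0.png")
r=lambda im,x,y,w,h,k:cv2.resize(im[y:y+h,x:x+w],None,fx=k,fy=k,interpolation=cv2.INTER_CUBIC)
a=r(s,152,115,110,145,4);b=r(t,158,165,110,100,3.2)
m=np.zeros((600,800,3),np.uint8);m[:580,:440]=a;m[:320,440:792]=b;m[340:600,450:710]=r(s,195,130,26,26,10)[:260,:260]
cv2.imwrite("pics/crop2.png",m)
print(tri([[378.9,274.4]],[[368.2,151.3]]))
```

```text
[[ 0.6338 -0.3194  0.004   0.001 ]]
```

View pics/crop2.png

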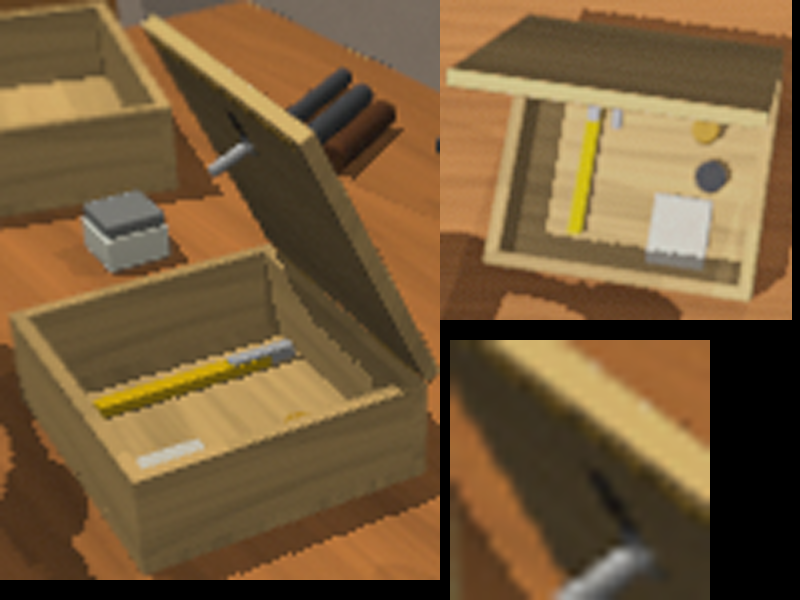

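Run:
```python
from h import *
S=lambda *p:[[152+(x+.5)/4-.5,115+(y+.5)/4-.5] for x,y in p]
T=lambda *p:[[158+(x+.5-440)/3.2-.5,165+(y+.5)/3.2-.5] for x,y in p]
print("rim FL,FR tri\n",tri(S((12,318),(135,480)),T((485,262),(750,300))))
print("rim z=.07 top",onz("top",T((485,262),(750,300)),.07)," side FL FR BL BR",onz("side",S((12,318),(135,480),(268,250),(425,385)),.07))
print("lid inner L,R\n",tri(S((145,20),(303,142)),T((448,88),(770,122))))
```

```text
rim FL,FR tri
 [[0.3487 0.2208 0.0637 0.0014]
 [0.3221 0.0022 0.0699 0.0001]]
rim z=.07 top [[0.3479 0.2195 0.07  ]
 [0.322  0.0022 0.07  ]]  side FL FR BL BR [[ 0.3454  0.2104  0.07  ]
 [ 0.3221  0.002   0.07  ]
 [ 0.5368  0.1849  0.07  ]
 [ 0.5157 -0.0236  0.07  ]]
lid inner L,R
 [[ 0.4605  0.2041  0.2559  0.0039]
 [ 0.4382 -0.0118  0.2538  0.0034]]
```

The case sits at yaw ≈ −6.8°. The hinge middle is near (0.533, 0.087, 0.07), the lid is at ≈65°, and the eye triangulates at z=0.004 as it should. I'll write a planner that turns poses into rounded rows, then lean the lid with closed fingers, keeping to one side of the peg.

```bash
cat > plan.py <<'E'
import json, os
from h import *
from scipy.spatial.transform import Rotation as Ro, Slerp
PSI=np.deg2rad(-6.8); H=np.array([.5333,.0873,.07])
X=np.array([np.cos(PSI),np.sin(PSI),0]); Y=np.array([-np.sin(PSI),np.cos(PSI),0]); Z=np.array([0,0,1.])
def u(th): return -np.cos(th)*X+np.sin(th)*Z
def n(th): return -np.sin(th)*X-np.cos(th)*Z
def orient(phi,Y=Y):   # tool z tilted phi ahead from straight down, tool y along Y
    Xh=np.cross(Y,Z); z=np.sin(phi)*Xh-np.cos(phi)*Z
    return Ro.from_matrix(np.c_[np.cross(Y,z),Y,z])
def plan(way, grip, step=.035, turn=.10, start=None, maxrows=12):
    """way: list of (pos, Ro). Prints calls of rounded rows; continues from the stored commanded pose."""
    p0,r0=start if start else (lambda j:(np.array(j[0]),Ro.from_rotvec(j[1])))(json.load(open("cmd.json")))
    pts=[];p,r=p0,r0
    for q,s in way:
        k=max(1,int(np.ceil(max(np.linalg.norm(q-p)/step,(r.inv()*s).magnitude()/turn))))
        sl=Slerp([0,1],Ro.concatenate([r,s]))
        pts+=[(p+(q-p)*i/k,sl(i/k)) for i in range(1,k+1)]; p,r=q,s
    i=0
    while i<len(pts):
        rows=[]
        while i<len(pts) and len(rows)<maxrows:
            v=np.r_[r0.inv().apply(pts[i][0]-p0)/.1,(r0.inv()*pts[i][1]).as_rotvec()/1.5].round(3)
            if abs(v).max()>1: break
            rows.append([grip]+(v+0).tolist()); i+=1
        assert rows
        print(json.dumps(rows).replace(" ",""))
        v=np.array(rows[-1][1:]); p0=p0+r0.apply(v[:3]*.1); r0=r0*Ro.from_rotvec(v[3:]*1.5)
    json.dump([p0.tolist(),r0.as_rotvec().tolist()],open("cmd.json","w"))
    print("end",p0,r0.as_rotvec())
def now(): s=status.sense(); return s["tcp_pos"],Ro.from_rotvec(s["eef_rot"])
E
python3 - <<'E'
from plan import *
def P(th,R=.19,off=-.04):
    th=np.deg2rad(th);phi=np.clip((th-np.deg2rad(75))*.6,0,np.deg2rad(30))
    o=orient(phi);f=-o.as_matrix()[:,0]
    return H+off*Y+R*u(th)-.0095*f,o
a=P(57)
plan([(np.array([.3,.3,.25]),orient(0)),(np.array([.375,.13,.24]),orient(0)),a],0.0,step=.045,start=now())
plan([P(t) for t in np.arange(60,149,4)],0.0,step=.02)
E
```

```text
[[0.0,-0.315,-0.231,-0.034,0.0,0.0,-0.012],[0.0,-0.629,-0.463,-0.068,0.0,0.0,-0.023],[0.0,-0.944,-0.694,-0.102,0.0,0.0,-0.035]]
[[0.0,-0.302,-0.248,-0.033,-0.001,0.0,-0.011],[0.0,-0.604,-0.496,-0.067,-0.001,0.0,-0.023],[0.0,-0.906,-0.743,-0.101,-0.001,0.0,-0.034]]
[[0.0,-0.289,-0.263,-0.034,0.0,0.0,-0.012],[0.0,-0.484,-0.579,-0.014,0.0,0.0,-0.012],[0.0,-0.678,-0.896,0.005,0.0,0.0,-0.012]]
[[0.0,-0.19,-0.32,0.02,0.0,0.0,0.0],[0.0,-0.379,-0.64,0.04,0.0,0.0,0.0],[0.0,-0.568,-0.96,0.06,0.0,0.0,0.0]]
[[0.0,-0.246,-0.318,0.053,0.0,0.0,0.0],[0.0,-0.492,-0.636,0.106,0.0,0.0,0.0]]
end [0.4164 0.061  0.2294] [-0.1856 -3.1359 -0.0003]
[[0.0,-0.085,-0.001,-0.052,0.0,0.0,0.0],[0.0,-0.202,-0.001,-0.114,0.0,0.0,0.0],[0.0,-0.323,-0.001,-0.168,0.0,0.0,0.0],[0.0,-0.448,-0.001,-0.213,0.0,0.0,0.0],[0.0,-0.575,-0.001,-0.249,0.0,-0.007,0.0],[0.0,-0.705,-0.001,-0.272,0.0,-0.035,0.0],[0.0,-0.837,-0.001,-0.287,0.0,-0.063,0.0],[0.0,-0.969,-0.001,-0.292,0.0,-0.091,0.0]]
[[0.0,-0.132,0.0,0.022,0.0,-0.028,0.0],[0.0,-0.262,0.0,0.053,0.0,-0.056,0.0],[0.0,-0.39,0.0,0.093,0.0,-0.084,0.0],[0.0,-0.515,0.0,0.142,0.0,-0.112,0.0],[0.0,-0.637,0.0,0.199,0.0,-0.14,0.0],[0.0,-0.756,0.0,0.265,0.0,-0.167,0.0],[0.0,-0.869,0.0,0.339,0.0,-0.195,0.0],[0.0,-0.978,0.0,0.42,0.0,-0.223,0.0]]
[[0.0,-0.069,0.0,0.118,0.0,-0.028,0.0],[0.0,-0.129,0.0,0.237,0.0,-0.035,0.0],[0.0,-0.181,-0.001,0.359,0.0,-0.035,0.0],[0.0,-0.224,-0.001,0.484,0.0,-0.035,0.0],[0.0,-0.258,-0.001,0.612,0.0,-0.035,0.0],[0.0,-0.284,-0.001,0.743,0.0,-0.035,0.0],[0.0,-0.3,-0.001,0.874,0.0,-0.035,0.0]]
end [0.6804 0.0295 0.166 ] [ 0.1548  2.6144 -0.0412]
```

Request:
move_arm:
  plan:
    - [0.0,-0.315,-0.231,-0.034,0.0,0.0,-0.012]
    - [0.0,-0.629,-0.463,-0.068,0.0,0.0,-0.023]
    - [0.0,-0.944,-0.694,-0.102,0.0,0.0,-0.035]

```text
clock: 0.4
tcp_pos: [0.2002, 0.419, 0.2366]
eef_rot: [-0.291, -3.128, 0.001]
force: [0.5, -0.1, 0.1]
grip_width: 0.786
finger_force: 0.0
```

Request:
move_arm:
  plan:
    - [0.0,-0.302,-0.248,-0.033,-0.001,0.0,-0.011]
    - [0.0,-0.604,-0.496,-0.067,-0.001,0.0,-0.023]
    - [0.0,-0.906,-0.743,-0.101,-0.001,0.0,-0.034]

```text
clock: 0.7
tcp_pos: [0.2756, 0.3289, 0.247]
eef_rot: [-0.212, -3.134, -0.002]
force: [0.4, 1.2, -0.8]
grip_width: 0.529
finger_force: 0.0
```

Request:
move_arm:
  plan:
    - [0.0,-0.289,-0.263,-0.034,0.0,0.0,-0.012]
    - [0.0,-0.484,-0.579,-0.014,0.0,0.0,-0.012]
    - [0.0,-0.678,-0.896,0.005,0.0,0.0,-0.012]

```text
clock: 1.0
tcp_pos: [0.3305, 0.2309, 0.2462]
eef_rot: [-0.186, -3.136, -0.002]
force: [-0.0, -0.4, -0.0]
grip_width: 0.265
finger_force: 0.0
```

Request:
move_arm:
  plan:
    - [0.0,-0.19,-0.32,0.02,0.0,0.0,0.0]
    - [0.0,-0.379,-0.64,0.04,0.0,0.0,0.0]
    - [0.0,-0.568,-0.96,0.06,0.0,0.0,0.0]

```text
clock: 1.3
tcp_pos: [0.3753, 0.1288, 0.24]
eef_rot: [-0.186, -3.136, -0.003]
force: [1.1, -0.5, -0.5]
grip_width: 0.022
finger_force: 0.0
```

Request:
move_arm:
  plan:
    - [0.0,-0.246,-0.318,0.053,0.0,0.0,0.0]
    - [0.0,-0.492,-0.636,0.106,0.0,0.0,0.0]
    - [0.0,-0.492,-0.636,0.106,0.0,0.0,0.0]
    - [0.0,-0.492,-0.636,0.106,0.0,0.0,0.0]

```text
clock: 1.7
tcp_pos: [0.4162, 0.0609, 0.2291]
eef_rot: [-0.189, -3.134, -0.003]
force: [0.3, 0.1, -0.1]
grip_width: 0.003
finger_force: 0.0
```

Tracking is good to under a millimetre. Now I'll push the lid along its arc.

Request:
move_arm:
  plan:
    - [0.0,-0.085,-0.001,-0.052,0.0,0.0,0.0]
    - [0.0,-0.202,-0.001,-0.114,0.0,0.0,0.0]
    - [0.0,-0.323,-0.001,-0.168,0.0,0.0,0.0]
    - [0.0,-0.448,-0.001,-0.213,0.0,0.0,0.0]
    - [0.0,-0.575,-0.001,-0.249,0.0,-0.007,0.0]
    - [0.0,-0.705,-0.001,-0.272,0.0,-0.035,0.0]
    - [0.0,-0.837,-0.001,-0.287,0.0,-0.063,0.0]
    - [0.0,-0.969,-0.001,-0.292,0.0,-0.091,0.0]

```text
clock: 2.5
tcp_pos: [0.5101, 0.0512, 0.2576]
eef_rot: [0.174, 3.007, -0.011]
force: [-8.1, -1.3, -4.1]
grip_width: 0.001
finger_force: 4.4
```

Request:
move_arm:
  plan:
    - [0.0,-0.132,0.0,0.022,0.0,-0.028,0.0]
    - [0.0,-0.262,0.0,0.053,0.0,-0.056,0.0]
    - [0.0,-0.39,0.0,0.093,0.0,-0.084,0.0]
    - [0.0,-0.515,0.0,0.142,0.0,-0.112,0.0]
    - [0.0,-0.637,0.0,0.199,0.0,-0.14,0.0]
    - [0.0,-0.756,0.0,0.265,0.0,-0.167,0.0]
    - [0.0,-0.869,0.0,0.339,0.0,-0.195,0.0]
    - [0.0,-0.978,0.0,0.42,0.0,-0.223,0.0]

```text
clock: 3.3
tcp_pos: [0.613, 0.039, 0.2297]
eef_rot: [0.155, 2.669, -0.036]
force: [-8.6, -3.4, 1.4]
grip_width: 0.004
finger_force: 3.9
```

Request:
move_arm:
  plan:
    - [0.0,-0.069,0.0,0.118,0.0,-0.028,0.0]
    - [0.0,-0.129,0.0,0.237,0.0,-0.035,0.0]
    - [0.0,-0.181,-0.001,0.359,0.0,-0.035,0.0]
    - [0.0,-0.224,-0.001,0.484,0.0,-0.035,0.0]
    - [0.0,-0.258,-0.001,0.612,0.0,-0.035,0.0]
    - [0.0,-0.284,-0.001,0.743,0.0,-0.035,0.0]
    - [0.0,-0.3,-0.001,0.874,0.0,-0.035,0.0]
    - [0.0,-0.3,-0.001,0.874,0.0,-0.035,0.0]
    - [0.0,-0.3,-0.001,0.874,0.0,-0.035,0.0]

```text
clock: 4.2
tcp_pos: [0.6807, 0.0313, 0.1667]
eef_rot: [0.153, 2.614, -0.038]
force: [-0.1, -0.5, 0.2]
grip_width: 0.003
finger_force: 0.0
```

The lid followed and the contact force is back to zero. I'll retreat and go above the plate.

Run:
```python
from plan import *
t=np.deg2rad(150); p,r=now()
a=np.deg2rad(-25.6);Yp=np.array([-np.sin(a),np.cos(a),0])
plan([(p+.1*n(t),r),(np.array([.59,-.13,.27]),orient(0)),(np.array([.589,-.297,.10]),orient(0,Yp))],0.75,step=.045,turn=.14)
```

```text
[[0.75,-0.001,0.006,-0.335,-0.001,0.0,0.0],[0.75,-0.003,0.013,-0.67,-0.001,0.0,0.0]]
[[0.75,-0.001,0.007,-0.336,-0.001,-0.001,0.0],[0.75,0.023,-0.421,-0.399,0.0,0.087,0.0],[0.75,0.048,-0.848,-0.462,0.0,0.174,0.0]]
[[0.75,0.04,-0.427,-0.055,0.001,0.087,0.0],[0.75,0.08,-0.854,-0.11,0.001,0.175,0.001]]
[[0.75,-0.031,-0.277,0.284,0.0,0.0,0.036],[0.75,-0.063,-0.553,0.567,0.0,0.0,0.073],[0.75,-0.094,-0.83,0.85,0.0,0.0,0.109]]
[[0.75,-0.076,-0.268,0.284,0.0,0.0,0.036],[0.75,-0.152,-0.535,0.567,0.0,0.0,0.073],[0.75,-0.229,-0.803,0.85,0.0,0.0,0.109]]
end [ 0.589 -0.297  0.1  ] [-0.695  -3.0635 -0.0003]
```

Request:
move_arm:
  plan:
    - [0.0,-0.001,0.006,-0.335,-0.001,0.0,0.0]
    - [0.75,-0.003,0.013,-0.67,-0.001,0.0,0.0]

```text
clock: 4.4
tcp_pos: [0.647, 0.0359, 0.2248]
eef_rot: [0.154, 2.615, -0.037]
force: [0.8, -0.9, 1.0]
grip_width: 0.051
finger_force: 0.0
```

Request:
move_arm:
  plan:
    - [0.75,-0.001,0.007,-0.336,-0.001,-0.001,0.0]
    - [0.75,0.023,-0.421,-0.399,0.0,0.087,0.0]
    - [0.75,0.048,-0.848,-0.462,0.0,0.174,0.0]

```text
clock: 4.7
tcp_pos: [0.6098, -0.0442, 0.2654]
eef_rot: [0.162, 2.874, -0.015]
force: [2.0, -0.5, -0.5]
grip_width: 0.303
finger_force: 0.0
```

Request:
move_arm:
  plan:
    - [0.75,0.04,-0.427,-0.055,0.001,0.087,0.0]
    - [0.75,0.08,-0.854,-0.11,0.001,0.175,0.001]

```text
clock: 4.9
tcp_pos: [0.5898, -0.1303, 0.273]
eef_rot: [-0.185, -3.135, -0.003]
force: [3.0, 0.2, -0.7]
grip_width: 0.475
finger_force: 0.0
```

Request:
move_arm:
  plan:
    - [0.75,-0.031,-0.277,0.284,0.0,0.0,0.036]
    - [0.75,-0.063,-0.553,0.567,0.0,0.0,0.073]
    - [0.75,-0.094,-0.83,0.85,0.0,0.0,0.109]

```text
clock: 5.2
tcp_pos: [0.5901, -0.2138, 0.185]
eef_rot: [0.445, 3.108, 0.002]
force: [-0.5, -0.5, -0.6]
grip_width: 0.726
finger_force: 0.0
```

Request:
move_arm:
  plan:
    - [0.75,-0.076,-0.268,0.284,0.0,0.0,0.036]
    - [0.75,-0.152,-0.535,0.567,0.0,0.0,0.073]
    - [0.75,-0.229,-0.803,0.85,0.0,0.0,0.109]
    - [0.75,-0.229,-0.803,0.85,0.0,0.0,0.109]

```text
clock: 5.6
tcp_pos: [0.5872, -0.2981, 0.0959]
eef_rot: [-0.699, -3.057, -0.005]
force: [-0.4, 0.1, -0.2]
grip_width: 0.752
finger_force: 0.0
```

Run:
```python
from h import *
t=eyes.grab_frame("top");s=eyes.grab_frame("side");cv2.imwrite("pics/top1.png",t);cv2.imwrite("pics/side1.png",s)
r=lambda im,x,y,w,h,k:cv2.resize(im[y:y+h,x:x+w],None,fx=k,fy=k,interpolation=cv2.INTER_CUBIC)
a=r(s,185,105,100,120,4);b=r(t,150,95,130,120,3)
m=np.zeros((600,800,3),np.uint8);m[:480,:400]=a;m[:360,400:790]=b;m[362:600,400:720]=r(t,190,115,40,30,8)[:238];m[482:600,:300]=r(t,305,110,100,40,3)[:118]
cv2.imwrite("pics/crop3.png",m);print(status.sense()["tcp_pos"])
```

```text
[ 0.5894 -0.2962  0.1   ]
```

View pics/crop3.png

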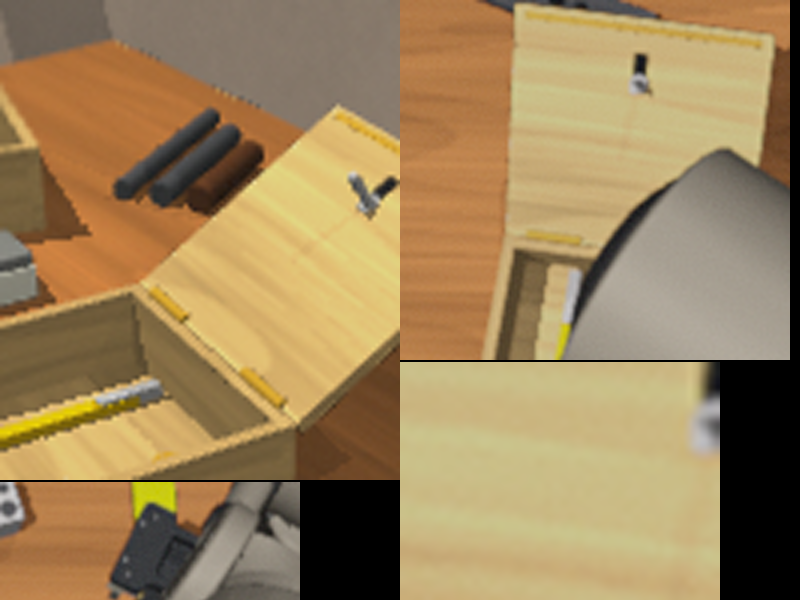

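The crop shows the lid leaning near 150°. The slot is dark uphill of the peg, and the peg is at about top (230,123) and side (274,149)–(278,157), so it is clamped low in the slot. I'll zoom on the peg and free edge, and grasp the plate at the same time.

Run:
```python
from h import *
t=cv2.imread("pics/top1.png");s=cv2.imread("pics/side1.png")
r=lambda im,x,y,w,h,k:cv2.resize(im[y:y+h,x:x+w],None,fx=k,fy=k,interpolation=cv2.INTER_CUBIC)
m=np.zeros((600,800,3),np.uint8)
m[:300,:300]=r(s,262,138,30,30,10);m[:300,310:610]=r(t,215,105,30,30,10);m[305:545,:400]=r(s,255,125,100,60,4);m[305:505,405:795]=r(t,180,90,97.5.__int__(),50,4)[:, :390] if 0 else cv2.resize(r(t,180,90,98,50,4),(390,200))
cv2.imwrite("pics/crop4.png",m)
from plan import *
a=np.deg2rad(-25.6);Yp=np.array([-np.sin(a),np.cos(a),0])
plan([(np.array([.589,-.297,.03]),orient(0,Yp)),(np.array([.589,-.297,.002]),orient(0,Yp))],0.75,step=.03)
```

```text
[[0.75,0.0,0.0,0.233,0.0,0.0,0.0],[0.75,0.0,0.0,0.467,0.0,0.0,0.0],[0.75,0.0,0.0,0.7,0.0,0.0,0.0],[0.75,0.0,0.0,0.98,0.0,0.0,0.0]]
end [ 0.589 -0.297  0.002] [-0.695  -3.0635 -0.0003]
```

View pics/crop4.png

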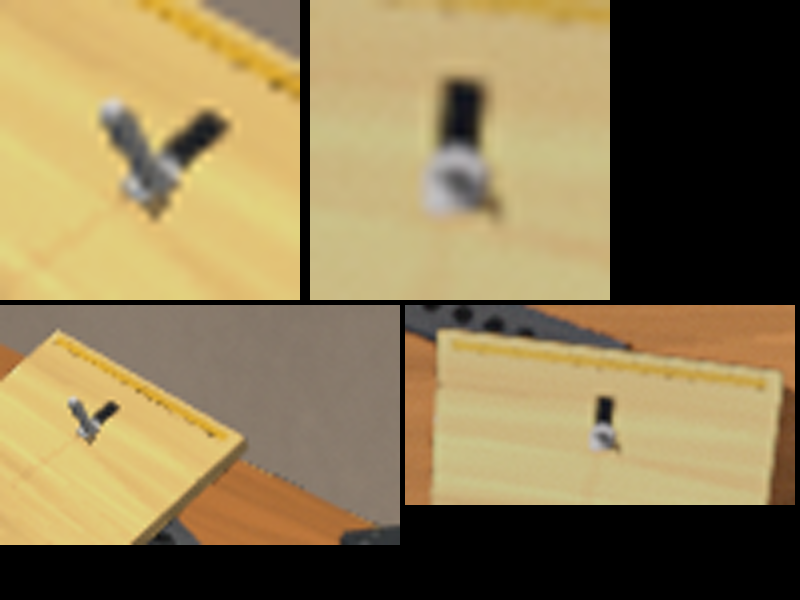

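The zoom shows the peg tip at side (272.9,148.4) and its base at about (276.7,155.8), with the top blob at (229,122.5). The slot's upper end is at side (283.8,149.4) and top (230,112.5). The free-edge corners are at side (269,131) and (315,158), and top (188,96) and (274,107).

Request:
move_arm:
  plan:
    - [0.75,0.0,0.0,0.233,0.0,0.0,0.0]
    - [0.75,0.0,0.0,0.467,0.0,0.0,0.0]
    - [0.75,0.0,0.0,0.7,0.0,0.0,0.0]
    - [0.75,0.0,0.0,0.98,0.0,0.0,0.0]
    - [0.75,0.0,0.0,0.98,0.0,0.0,0.0]
    - [0.4,0.0,0.0,0.98,0.0,0.0,0.0]
    - [0.2,0.0,0.0,0.98,0.0,0.0,0.0]
    - [0.2,0.0,0.0,0.98,0.0,0.0,0.0]
    - [0.2,0.0,0.0,0.98,0.0,0.0,0.0]
    - [0.2,0.0,0.0,0.98,0.0,0.0,0.0]
    - [0.2,0.0,0.0,0.98,0.0,0.0,0.0]
  squeeze: 40

```text
clock: 6.8
tcp_pos: [0.5895, -0.2965, 0.0026]
eef_rot: [0.695, 3.063, 0.002]
force: [-1.2, 1.4, 5.2]
grip_width: 0.423
finger_force: 40.0
```

Run:
```python
from plan import *
c=tri([[269.1,131.1],[315.4,158.4]],[[187.9,96.2],[274,107.2]]);print("lid corners\n",c, np.linalg.norm(c[0,:3]-c[1,:3]))
m=c[:,:3].mean(0)-H; print("mid rel: along X,Y,Z",m@X,m@Y,m@Z,"ang",np.rad2deg(np.arctan2(m@Z,-m@X)),"len",np.linalg.norm(m), "edge yaw",np.rad2deg(np.arctan2(-(c[0]-c[1])[0],(c[0]-c[1])[1])))
S=tri([[283.8,149.4]],[[230,112.5]])[0];B=tri([[276.7,155.8]],[[229.05,122.55]])[0];T=tri([[272.9,148.4]],[[229.05,122.55]])[0]
th=np.deg2rad(150)
for k,p in zip("SBT",(S,B,T)): d=p[:3]-H;print(k,p,"u,Y,n",d@u(th),d@Y,d@n(th))
# peg model predictions
for d in (.149,.155,.16,.171):
    print(d,[proj(c,[H+d*u(th)+h*n(th) for h in(0,.03)]).round(1).tolist() for c in("side","top")])
```

```text
lid corners
 [[ 0.7204  0.1763  0.1723  0.0002]
 [ 0.6934 -0.0407  0.1714  0.0003]] 0.2186846245019392
mid rel: along X,Y,Z 0.17467674620755802 0.0011854916848296967 0.10185686380451497 ang 149.75284027609058 len 0.20220828806032148 edge yaw -7.081213234633052
S [0.6834 0.0696 0.1599 0.0004] u,Y,n 0.1758240475927205 0.0002384910221312174 0.0022984139784227725
B [0.6616 0.0731 0.1452 0.0012] u,Y,n 0.14942541020259065 0.0011049117672836013 0.0005614999238418988
T [0.6485 0.0718 0.1724 0.0068] u,Y,n 0.1518781919200654 -0.0017741256753542253 0.03058428533251875
0.149 [[[277.1, 156.1], [273.1, 148.7]], [[229.4, 122.9], [227.5, 124.7]]]
0.155 [[[278.7, 154.8], [274.7, 147.3]], [[229.6, 120.6], [227.7, 122.3]]]
0.16 [[[280.0, 153.6], [276.0, 146.1]], [[229.7, 118.6], [227.9, 120.3]]]
0.171 [[[282.8, 151.1], [278.9, 143.6]], [[230.1, 114.3], [228.3, 115.8]]]
```

The measured points agree with the given sizes: lid at 149.8°, 219 mm wide, 202 mm long against 205. The peg sits 149–150 mm from the hinge, 10–11 mm low in its slot. The plate is gripped at 39 mm. I'll lift it and carry it to hover over the peg.

```bash
cat >> plan.py <<'E'
TH=np.deg2rad(149.75); EYE=np.array([-.049,0,.0026-.004])   # eye in tool frame
def tool_for(h,d=.1495,y=.001,eye=EYE):
    """TCP pose with the plate's underside h above the inner face, eye over distance d from hinge"""
    o=orient(TH-np.pi/2*4/3+np.deg2rad(30)-np.deg2rad(30)+0) if 0 else orient(np.pi-TH)
    return H+d*u(TH)+y*Y+(h+.004)*n(TH)-o.apply(eye),o
E
python3 - <<'E'
from plan import *
a=np.deg2rad(-25.6);Yp=np.array([-np.sin(a),np.cos(a),0])
g=tool_for(.07);print(g[0])
plan([(np.array([.589,-.297,.27]),orient(0,Yp)),(np.array([.60,-.1,.32]),orient(np.deg2rad(12))),(g[0]+[0,0,.04],g[1]),tool_for(.048)],0.2,step=.04,turn=.11)
E
```

```text
[0.5833 0.0823 0.1833]
[[0.2,0.0,0.0,-0.383,0.0,0.0,0.0],[0.2,0.0,0.0,-0.766,0.0,0.0,0.0]]
[[0.2,0.0,0.0,-0.382,0.0,0.0,0.0],[0.2,0.001,0.0,-0.765,0.0,0.0,0.0]]
[[0.2,0.0,0.0,-0.383,0.0,0.0,0.0],[0.2,0.0,0.0,-0.766,0.0,0.0,0.0]]
[[0.2,0.0,0.0,-0.383,0.0,0.0,0.0],[0.2,0.125,0.304,-0.466,-0.004,-0.023,-0.036],[0.2,0.25,0.608,-0.549,-0.008,-0.046,-0.072],[0.2,0.375,0.912,-0.633,-0.011,-0.069,-0.109]]
[[0.2,0.065,0.321,-0.088,-0.004,-0.023,-0.036],[0.2,0.13,0.643,-0.176,-0.008,-0.047,-0.072],[0.2,0.195,0.964,-0.264,-0.012,-0.07,-0.109]]
[[0.2,0.096,0.298,0.145,0.0,-0.035,0.0],[0.2,0.192,0.597,0.289,0.0,-0.07,0.0],[0.2,0.287,0.895,0.434,0.0,-0.106,0.0]]
[[0.2,0.118,0.299,0.127,0.0,-0.035,0.0],[0.2,0.235,0.597,0.255,0.0,-0.071,0.0],[0.2,0.352,0.896,0.382,0.0,-0.106,0.0],[0.2,0.407,0.896,0.677,0.0,-0.106,0.0],[0.2,0.461,0.895,0.972,0.0,-0.106,0.0]]
end [0.5943 0.081  0.1644] [ 0.1541  2.6096 -0.0412]
```

Request:
move_arm:
  plan:
    - [0.2,0.0,0.0,-0.383,0.0,0.0,0.0]
    - [0.2,0.0,0.0,-0.766,0.0,0.0,0.0]
  squeeze: 50

```text
clock: 7.0
tcp_pos: [0.5878, -0.2956, 0.077]
eef_rot: [-0.694, -3.059, -0.006]
force: [1.1, -0.3, -1.9]
grip_width: 0.422
finger_force: 50.0
```

Request:
move_arm:
  plan:
    - [0.2,0.0,0.0,-0.382,0.0,0.0,0.0]
    - [0.2,0.001,0.0,-0.765,0.0,0.0,0.0]

```text
clock: 7.2
tcp_pos: [0.5884, -0.2962, 0.1553]
eef_rot: [-0.695, -3.062, -0.004]
force: [0.8, -1.2, -2.9]
grip_width: 0.428
finger_force: 50.0
```

Request:
move_arm:
  plan:
    - [0.2,0.0,0.0,-0.383,0.0,0.0,0.0]
    - [0.2,0.0,0.0,-0.766,0.0,0.0,0.0]

```text
clock: 7.4
tcp_pos: [0.5885, -0.2963, 0.232]
eef_rot: [-0.695, -3.062, -0.004]
force: [0.4, 0.3, -2.7]
grip_width: 0.423
finger_force: 50.0
```

Request:
move_arm:
  plan:
    - [0.2,0.0,0.0,-0.383,0.0,0.0,0.0]
    - [0.2,0.125,0.304,-0.466,-0.004,-0.023,-0.036]
    - [0.2,0.25,0.608,-0.549,-0.008,-0.046,-0.072]
    - [0.2,0.375,0.912,-0.633,-0.011,-0.069,-0.109]

```text
clock: 7.8
tcp_pos: [0.5941, -0.1972, 0.2942]
eef_rot: [0.426, 3.008, -0.007]
force: [-0.2, 0.3, -3.1]
grip_width: 0.426
finger_force: 50.0
```

Request:
move_arm:
  plan:
    - [0.2,0.065,0.321,-0.088,-0.004,-0.023,-0.036]
    - [0.2,0.13,0.643,-0.176,-0.008,-0.047,-0.072]
    - [0.2,0.195,0.964,-0.264,-0.012,-0.07,-0.109]

```text
clock: 8.1
tcp_pos: [0.5994, -0.0983, 0.3194]
eef_rot: [0.17, 2.927, -0.015]
force: [0.1, 0.5, -3.7]
grip_width: 0.426
finger_force: 50.0
```

Request:
move_arm:
  plan:
    - [0.2,0.096,0.298,0.145,0.0,-0.035,0.0]
    - [0.2,0.192,0.597,0.289,0.0,-0.07,0.0]
    - [0.2,0.287,0.895,0.434,0.0,-0.106,0.0]

```text
clock: 8.4
tcp_pos: [0.5907, -0.0073, 0.2704]
eef_rot: [0.164, 2.768, -0.028]
force: [0.3, 0.7, -3.8]
grip_width: 0.423
finger_force: 50.0
```

Request:
move_arm:
  plan:
    - [0.2,0.118,0.299,0.127,0.0,-0.035,0.0]
    - [0.2,0.235,0.597,0.255,0.0,-0.071,0.0]
    - [0.2,0.352,0.896,0.382,0.0,-0.106,0.0]
    - [0.2,0.407,0.896,0.677,0.0,-0.106,0.0]
    - [0.2,0.461,0.895,0.972,0.0,-0.106,0.0]
    - [0.2,0.461,0.895,0.972,0.0,-0.106,0.0]
    - [0.2,0.461,0.895,0.972,0.0,-0.106,0.0]

```text
clock: 9.1
tcp_pos: [0.5941, 0.0812, 0.1642]
eef_rot: [0.155, 2.611, -0.04]
force: [-0.2, 0.4, -2.3]
grip_width: 0.425
finger_force: 50.0
```

Run:
```python
from plan import *
t=eyes.grab_frame("top");s=eyes.grab_frame("side");cv2.imwrite("pics/top2.png",t);cv2.imwrite("pics/side2.png",s)
r=lambda im,x,y,w,h,k:cv2.resize(im[y:y+h,x:x+w],None,fx=k,fy=k,interpolation=cv2.INTER_CUBIC)
m=np.zeros((600,800,3),np.uint8);m[:320,:400]=r(s,230,115,100,80,4);m[:320,405:795]=r(t,180,90,98,80,4)[:,:390]
m[325:575,:300]=r(s,255,130,30,25,10);m[325:575,310:610]=r(t,212,107,30,25,10)
cv2.imwrite("pics/crop5.png",m)
p,o=now();print(p,o.as_rotvec(),status.sense()["force"])
e=p+o.apply(EYE);up=e+o.apply([0,0,-.004]);print("eye",e,"pred px top face",proj("side",up),proj("top",up),"peg tip",[proj(c,H+.1495*u(TH)+.001*Y+.03*n(TH)).round(1) for c in("side","top")])
```

```text
[0.5952 0.0812 0.1662] [ 0.1553  2.6071 -0.0393] [ 0.0342 -0.0835 -3.3389]
eye [0.6365 0.0762 0.1922] pred px top face [[269.4164 140.8683]] [[225.2349 125.6558]] peg tip [array([[272.9, 148.3]]), array([[227.1, 124.6]])]
```

View pics/crop5.png

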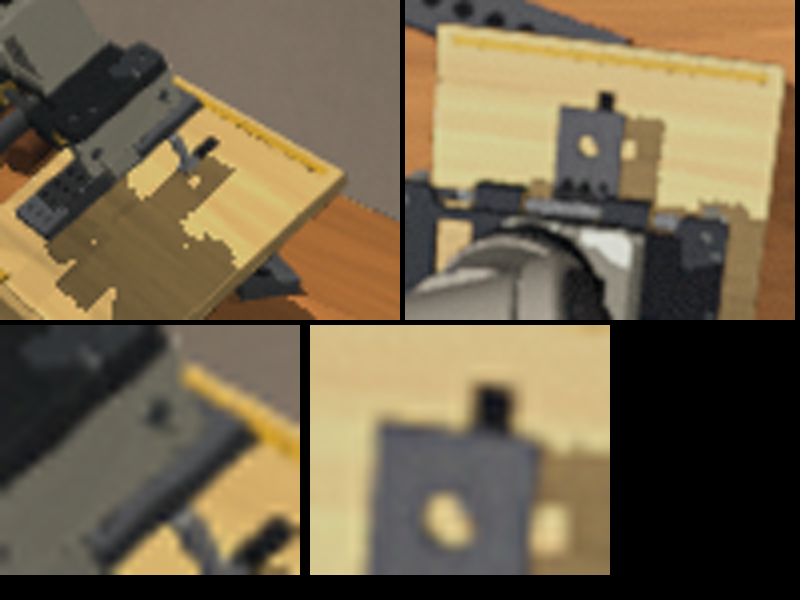

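Both views match the prediction to about 0.3 px: the top eye is seen at (225.4,125.9) and predicted at (225.2,125.7). I'll descend onto the peg tip gently.

Request:
move_arm:
  plan:
    - [0.2,0.0,0.0,0.05,0.0,0.0,0.0]
    - [0.2,0.0,0.0,0.1,0.0,0.0,0.0]
    - [0.2,0.0,0.0,0.14,0.0,0.0,0.0]
    - [0.2,0.0,0.0,0.17,0.0,0.0,0.0]
    - [0.2,0.0,0.0,0.19,0.0,0.0,0.0]
    - [0.2,0.0,0.0,0.21,0.0,0.0,0.0]
    - [0.2,0.0,0.0,0.22,0.0,0.0,0.0]
    - [0.2,0.0,0.0,0.22,0.0,0.0,0.0]

```text
clock: 10.0
tcp_pos: [0.6055, 0.0801, 0.1455]
eef_rot: [0.155, 2.609, -0.039]
force: [0.1, 0.1, -2.9]
grip_width: 0.426
finger_force: 50.0
```

Run:
```python
from plan import *
for i in range(3):
    t=eyes.grab_frame("top");s=status.sense();f=s["force"]-[0,0,-3.2];print(s["tcp_pos"],f,"n,u,Y",f@n(TH),f@u(TH),f@Y)
cv2.imwrite("pics/top3.png",t)
p,o=now();p0,_=tool_for(.026);print("cmd",p0)
g=t[115:135,215:240];hsv=cv2.cvtColor(g,cv2.COLOR_BGR2HSV)
print(hsv[4:17,5:17,1]);print(hsv[4:17,5:17,2])
```

```text
[0.6055 0.0802 0.1456] [ 0.1993 -0.8239 -0.9243] n,u,Y -0.9473343915331114 -0.2104059533024269 -0.794513350537956
[0.6055 0.0802 0.1458] [-0.1151 -0.1395  0.0785] n,u,Y 0.1170090082101101 -0.044900152932666644 -0.15218250830017338
[0.6055 0.0802 0.1458] [-0.0167 -0.0396  0.4576] n,u,Y 0.40126965447164176 0.22020189977751867 -0.0412543603681528
cmd [0.6053 0.0797 0.1453]
[[16 13 10 10  5 10  8 13  5  8 12  8]
 [ 8 15 13 13 13 10  8  5  8  5  8  7]
 [ 8  8 10 13 10 11  8 16  8 10  8 10]
 [ 5 16 10 10 11 29 17  7  3  3  8  5]
 [ 5 18  8 10  9 84 33 10  7  5  5  5]
 [ 5 16 10 15 13 92 24  5  4  7 11  5]
 [ 8 13  8 10 14 87 24  7  7  7  5 10]
 [10 15  8 10 12 38 44 24 17 18  8  8]
 [13  8 11  5  8  3  6 17  6 11 13 10]
 [13 15  8  5  8  8  3 11  5 13  5  8]
 [13  8  8  8  8  8  3  8  8  8  5  5]
 [17 13  3 13  8 10 11  8  5 10  5 13]
 [13 10  8  5 10  7 10 10  8  8  8  3]]
[[110  97  98  98  98  99 102 102 100  97 103 101]
 [101 101  98 100 101  99  99 101  98  97 102 103]
 [102  96  99 100 101  97  97  96  96 101 101 104]
 [ 99  98  99  99  97  97 108 105  93  93 100 100]
 [ 97 101 100 100  83 112 156 174 152 106  95  97]
 [ 99  97 102 101  78 125 189 210 192 139  97  97]
 [102  98 100  99  75 111 177 206 192 141  99  98]
 [102  99  99 101  86  81 128 159 147 115 101 101]
 [100  97  97  97  96  85  85  92  89  93 101 103]
 [100 100  99 100  97  96  97  95  95 101  99 102]
 [ 99  99 100  98 101  98 100 100  98 102  99 102]
 [103  99  98 100  98 101  97 100  98 102 101 102]
 [101  98  99 100 101 103 101  99 100 100 101  98]]
```

The eye is about 4 mm over the tip with no contact force, and the peg shows bright inside the hole at about (227.5,124). I'll nudge 1 mm toward −y and lower further.

Request:
move_arm:
  plan:
    - [0.2,0.0,-0.01,0.02,0.0,0.0,0.0]
    - [0.2,0.0,-0.01,0.06,0.0,0.0,0.0]
    - [0.2,0.0,-0.01,0.1,0.0,0.0,0.0]
    - [0.2,0.0,-0.01,0.14,0.0,0.0,0.0]
    - [0.2,0.0,-0.01,0.18,0.0,0.0,0.0]
    - [0.2,0.0,-0.01,0.2,0.0,0.0,0.0]
    - [0.2,0.0,-0.01,0.22,0.0,0.0,0.0]
    - [0.2,0.0,-0.01,0.22,0.0,0.0,0.0]
    - [0.2,0.0,-0.01,0.22,0.0,0.0,0.0]
    - [0.2,0.0,-0.01,0.22,0.0,0.0,0.0]

```text
clock: 11.15
tcp_pos: [0.6164, 0.0779, 0.1268]
eef_rot: [0.155, 2.609, -0.039]
force: [0.8, 1.1, -3.4]
grip_width: 0.423
finger_force: 50.0
```

Run:
```python
from plan import *
p0,_=tool_for(.004,y=0);print("cmd",p0)
for i in range(2):
    t=eyes.grab_frame("top");s=status.sense();f=s["force"]-[0,0,-3.2];d=s["tcp_pos"]-p0;print(s["tcp_pos"],"dev n,u,Y",d@n(TH),d@u(TH),d@Y,"F n,u,Y",f@n(TH),f@u(TH),f@Y)
cv2.imwrite("pics/top4.png",t)
```

```text
cmd [0.6162 0.0774 0.1263]
[0.6164 0.0779 0.1269] dev n,u,Y 0.0003677376147958612 0.0004255842771026849 0.0005165487467944491 F n,u,Y 0.635819732887233 -0.18434055858518789 -0.08396682102107109
[0.6164 0.0779 0.1268] dev n,u,Y 0.0003604921444652936 0.0004087613617951317 0.0005038808700111278 F n,u,Y -0.36161144819623964 -0.3791805328257585 0.19830088506723395
```

Request:
move_arm:
  plan:
    - [0.2,0.0,0.0,0.01,0.0,0.0,0.0]
    - [0.2,0.0,0.0,0.02,0.0,0.0,0.0]
    - [0.2,0.0,0.0,0.03,0.0,0.0,0.0]
    - [0.2,0.0,0.0,0.03,0.0,0.0,0.0]

```text
clock: 11.65
tcp_pos: [0.6178, 0.0777, 0.1245]
eef_rot: [0.154, 2.609, -0.039]
force: [-4.6, 0.3, 2.2]
grip_width: 0.423
finger_force: 50.0
```

Request:
move_arm:
  plan:
    - [0.2,0.0,0.0,0.01,0.0,0.0,0.0]
    - [0.2,0.0,0.0,0.01,0.0,0.0,0.0]

```text
clock: 11.85
tcp_pos: [0.6183, 0.0777, 0.1238]
eef_rot: [0.154, 2.609, -0.039]
force: [-5.7, 0.1, 3.2]
grip_width: 0.423
finger_force: 50.0
```

The plate is in contact with the lid at about 8 N. I'll ease off 1 mm and open the fingers.

Request:
move_arm:
  plan:
    - [0.2,0.0,0.0,-0.01,0.0,0.0,0.0]
    - [0.2,0.0,0.0,-0.01,0.0,0.0,0.0]
    - [0.5,0.0,0.0,-0.01,0.0,0.0,0.0]
    - [0.6,0.0,0.0,-0.01,0.0,0.0,0.0]
    - [0.65,0.0,0.0,-0.01,0.0,0.0,0.0]
    - [0.65,0.0,0.0,-0.01,0.0,0.0,0.0]
    - [0.65,0.0,0.0,-0.01,0.0,0.0,0.0]
    - [0.65,0.0,0.0,-0.01,0.0,0.0,0.0]

```text
clock: 12.65
tcp_pos: [0.618, 0.0777, 0.1241]
eef_rot: [0.155, 2.609, -0.039]
force: [0.2, -0.6, -0.1]
grip_width: 0.649
finger_force: 0.0
```

Request:
move_arm:
  plan:
    - [0.65,0.0,0.0,-0.1,0.0,0.0,0.0]
    - [0.65,0.0,0.0,-0.3,0.0,0.0,0.0]
    - [0.65,0.0,0.0,-0.6,0.0,0.0,0.0]
    - [0.65,0.0,0.0,-0.95,0.0,0.0,0.0]

```text
clock: 13.05
tcp_pos: [0.5692, 0.0832, 0.2066]
eef_rot: [0.155, 2.611, -0.039]
force: [0.9, -0.4, -0.3]
grip_width: 0.649
finger_force: 0.0
```

Request:
move_arm:
  plan:
    - [0.65,0.3,0.0,-0.2,0.0,0.0,0.0]
    - [0.65,0.6,0.0,-0.4,0.0,0.0,0.0]
    - [0.65,0.98,0.0,-0.6,0.0,0.0,0.0]
    - [0.65,0.98,0.0,-0.6,0.0,0.0,0.0]

```text
clock: 13.45
tcp_pos: [0.4509, 0.0969, 0.2077]
eef_rot: [0.153, 2.613, -0.04]
force: [0.7, 0.7, 0.2]
grip_width: 0.652
finger_force: 0.0
```

Run:
```python
from plan import *
t=eyes.grab_frame("top");s=eyes.grab_frame("side");cv2.imwrite("pics/top5.png",t);cv2.imwrite("pics/side5.png",s)
r=lambda im,x,y,w,h,k:cv2.resize(im[y:y+h,x:x+w],None,fx=k,fy=k,interpolation=cv2.INTER_CUBIC)
m=np.zeros((600,800,3),np.uint8);m[:320,:400]=r(s,230,115,100,80,4);m[:320,405:795]=r(t,180,90,98,80,4)[:,:390]
m[325:575,:300]=r(s,262,138,30,25,10);m[325:575,310:610]=r(t,212,107,30,25,10)
cv2.imwrite("pics/crop6.png",m);print(status.sense()["tcp_pos"],status.sense()["force"])
```

```text
[0.4559 0.097  0.2096] [ 0.2997 -0.3443  1.1266]
```

View pics/crop6.png

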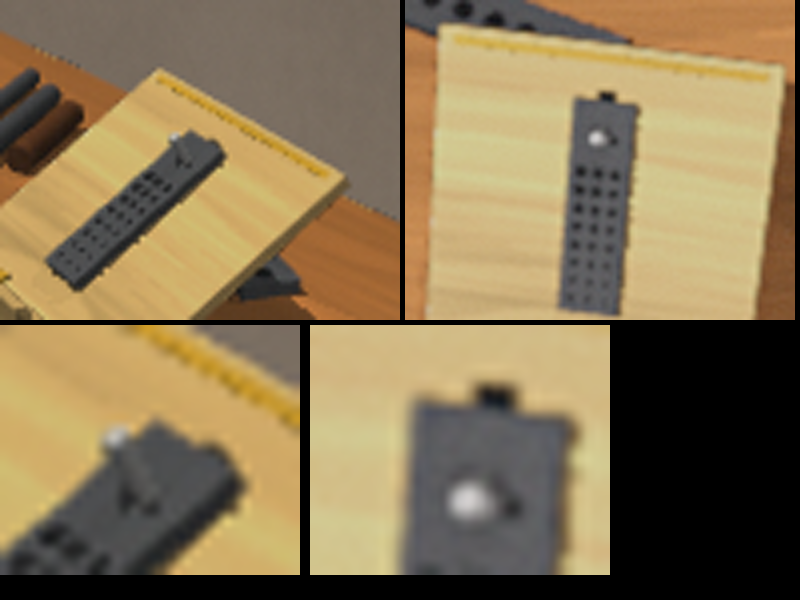

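The eye is over the peg and the plate lies flat and straight down the slope. I'll check the lid angle and eye position by numbers.

Run:
```python
from plan import *
c=tri([[269.1,131.6],[316.3,159.4]],[[187.9,96.1],[274.2,106.7]])
m=c[:,:3].mean(0)-H; print(c,"ang",np.rad2deg(np.arctan2(m@Z,-m@X)),np.linalg.norm(m))
t=cv2.imread("pics/top5.png");g=t[105:172,205:250].astype(int)
mask=((g.max(2)-g.min(2)<35)&(g.max(2)<135)).astype(np.uint8)
mask=cv2.morphologyEx(cv2.morphologyEx(mask,cv2.MORPH_CLOSE,np.ones((5,5))),cv2.MORPH_OPEN,np.ones((7,7)))
k=max(cv2.findContours(mask,0,2)[0],key=cv2.contourArea);rc=cv2.minAreaRect((k+[205,105]).astype(np.float32));b=cv2.boxPoints(rc);print(rc)
o,d=ray("top",b);N=n(TH);q=H+.008*N;P=o+d*(((q-o)@N)/(d@N))[:,None]-H
print(np.c_[P@u(TH),P@Y], "centre",P.mean(0)@u(TH),P.mean(0)@Y)
```

```text
[[ 0.7213  0.1769  0.1704  0.0007]
 [ 0.6964 -0.0414  0.1678  0.    ]] ang 150.70643782759757 0.2025635858730703
((227.57057189941406, 141.0823516845703), (15.109209060668945, 52.690494537353516), 4.39870548248291)
[[ 0.0317  0.019 ]
 [ 0.1699  0.0191]
 [ 0.1716 -0.0191]
 [ 0.0339 -0.0212]] centre 0.10177972000900344 -0.0005755854272008268
```

The lid is at 150.7°. The eye is about 10 mm from the slot centre along the lid and within 1 mm of its middle line, and the plate is aligned within about 1°. The arm is clear.

```bash
python3 -c "
from cell import bot; print(bot.sign_off())"
```

```text
the job is handed in; nothing more can be done
None
```

The job is handed in: the lid measures about 150.7°, and the drawplate hangs by its eye on the peg, flat against the lid and straight down the slope; the arm is clear and nothing else on the bench was touched, though the hand-in returned no verdict.

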